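Put the honed chisels away in their cradles

TASK

The four freshly honed chisels lie in a row on the wooden sharpening rest: put them away one by one in the tool tray, so that the row there follows the order of its cradles, each chisel in the cradle of its own handle colour. Each should lie level and squarely in line, blade on the blade bed and handle seated in the saddle, and none may be dropped or laid on the bench on the way. Leave the honing guide on the rest and the marking gauge in the tray undisturbed.

Things in the scene. Friction and masses are not known exactly. Their poses are not given: they have to be found in the camera images.
- chisel_red_mid (a point): Chisel, red octagonal handle, 25 mm steel blade, ~150 g, level in the wooden rest (80 mm pitch). Point: grip, on the axis in the bare wood (28 mm across, -27 to +15 mm along x), 45 mm above bench, 33 above the rest's board; balances within 25 mm. x to the cutting edge, z up. Butt at -100, ferrule 15 to 31, blade 55 to 140 mm. Underside: handle 14, blade 3 mm below the axis.
- chisel_yellow_mid (a point): Chisel, yellow octagonal handle, 20 mm steel blade, ~137 g, level in the wooden rest (80 mm pitch). Point: grip, on the axis in the bare wood (28 mm across, -27 to +15 mm along x), 45 mm above bench, 33 above the rest's board; balances within 25 mm. x to the cutting edge, z up. Butt at -100, ferrule 15 to 31, blade 55 to 140 mm. Underside: handle 14, blade 3 mm below the axis.
- chisel_green_mid (a point): Chisel, green octagonal handle, 16 mm steel blade, ~127 g, level in the wooden rest (80 mm pitch). Point: grip, on the axis in the bare wood (28 mm across, -27 to +15 mm along x), 45 mm above bench, 33 above the rest's board; balances within 25 mm. x to the cutting edge, z up. Butt at -100, ferrule 15 to 31, blade 55 to 140 mm. Underside: handle 14, blade 3 mm below the axis.
- chisel_blue_mid (a point): Chisel, blue octagonal handle, 10 mm steel blade, ~111 g, level in the wooden rest (80 mm pitch). Point: grip, on the axis in the bare wood (28 mm across, -27 to +15 mm along x), 45 mm above bench, 33 above the rest's board; balances within 25 mm. x to the cutting edge, z up. Butt at -100, ferrule 15 to 31, blade 55 to 140 mm. Underside: handle 14, blade 3 mm below the axis.
- cradle_red: Fixed red cradle in the plywood tray (80 mm pitch, any order). Origin: underside centre of its 240x72x6 mm base, 9 mm above bench; x to the blade end, z up. Handle saddle at x -95: floor 22 up, 35 wide, flared cheeks to 36. Blade bed at x +80: 33 up, lips 4 high, 40 apart. Chisel right in it: its point at x -25, y 0, z 36 mm, x axes alike, 30 mm free below.
- cradle_yellow: Fixed yellow cradle in the plywood tray (80 mm pitch, any order). Origin: underside centre of its 240x72x6 mm base, 9 mm above bench; x to the blade end, z up. Handle saddle at x -95: floor 22 up, 35 wide, flared cheeks to 36. Blade bed at x +80: 33 up, lips 4 high, 40 apart. Chisel right in it: its point at x -25, y 0, z 36 mm, x axes alike, 30 mm free below.
- cradle_green: Fixed green cradle in the plywood tray (80 mm pitch, any order). Origin: underside centre of its 240x72x6 mm base, 9 mm above bench; x to the blade end, z up. Handle saddle at x -95: floor 22 up, 35 wide, flared cheeks to 36. Blade bed at x +80: 33 up, lips 4 high, 40 apart. Chisel right in it: its point at x -25, y 0, z 36 mm, x axes alike, 30 mm free below.
- cradle_blue: Fixed blue cradle in the plywood tray (80 mm pitch, any order). Origin: underside centre of its 240x72x6 mm base, 9 mm above bench; x to the blade end, z up. Handle saddle at x -95: floor 22 up, 35 wide, flared cheeks to 36. Blade bed at x +80: 33 up, lips 4 high, 40 apart. Chisel right in it: its point at x -25, y 0, z 36 mm, x axes alike, 30 mm free below.
- guide_mid (a point): Bystander: small aluminium and brass honing guide (30 x 62 x 27 mm), loose on the rest's board beside the whetstone, beyond the cutting edges. The point is its middle, 12 mm above the board. To be left alone.
- gauge_mid (a point): Bystander: wooden marking gauge, loose in the compartment of the tray beyond the cradles: dark beam 200 mm long through a 46 x 30 x 46 mm fence with a brass thumbscrew on top (58 mm high). The point is the middle of the fence, 23 mm above the tray's floor. To be left alone.

How it is judged:
At the end, for the whole second after the job is handed in: Every chisel lies in the cradle of its own colour, released and at rest: gripping point within 15 mm lengthwise and 10 mm sideways of its right place, height right within 5 mm (seated), blade on the blade bed, tilted less than 0.10 rad and in line with the cradle within 0.12 rad (x of chisel_red_mid in the frame of cradle_red between -0.04 and -0.01 m and y of chisel_red_mid in the frame of cradle_red between -0.01 and 0.01 m and z of chisel_red_mid in the frame of cradle_red between 0.031 and 0.041 m and x of cradle_red in the frame of chisel_red_mid above 0.005 m and angle between each of chisel_red_mid, chisel_yellow_mid, chisel_green_mid, chisel_blue_mid's own z axis and vertical below 0.1 rad and angle between the x axis of chisel_red_mid and the x axis of cradle_red, either way round below 0.12 rad and linear speed of each of chisel_red, chisel_yellow, chisel_green, chisel_blue below 0.02 m/s and angular speed of each of chisel_red, chisel_yellow, chisel_green, chisel_blue below 0.15 rad/s and x of chisel_yellow_mid in the frame of cradle_yellow between -0.04 and -0.01 m and y of chisel_yellow_mid in the frame of cradle_yellow between -0.01 and 0.01 m and z of chisel_yellow_mid in the frame of cradle_yellow between 0.031 and 0.041 m and x of cradle_yellow in the frame of chisel_yellow_mid above 0.005 m and angle between the x axis of chisel_yellow_mid and the x axis of cradle_yellow, either way round below 0.12 rad and x of chisel_green_mid in the frame of cradle_green between -0.04 and -0.01 m and y of chisel_green_mid in the frame of cradle_green between -0.01 and 0.01 m and z of chisel_green_mid in the frame of cradle_green between 0.031 and 0.041 m and x of cradle_green in the frame of chisel_green_mid above 0.005 m and angle between the x axis of chisel_green_mid and the x axis of cradle_green, either way round below 0.12 rad and x of chisel_blue_mid in the frame of cradle_blue between -0.04 and -0.01 m and y of chisel_blue_mid in the frame of cradle_blue between -0.01 and 0.01 m and z of chisel_blue_mid in the frame of cradle_blue between 0.031 and 0.041 m and x of cradle_blue in the frame of chisel_blue_mid above 0.005 m and angle between the x axis of chisel_blue_mid and the x axis of cradle_blue, either way round below 0.12 rad); the robot touches nothing.
It fails at once if a chisel is laid or dropped on the bench, the rest's board or the tray's floor (its gripping point comes below 28 mm above the bench) (height (world z) of any of chisel_red_mid, chisel_yellow_mid, chisel_green_mid, chisel_blue_mid below 0.028 m).
It fails at once if the honing guide is moved by more than 25 mm (distance of guide_mid from where it was at the start of the episode above 0.025 m).
It fails at once if the marking gauge is moved by more than 25 mm (distance of gauge_mid from where it was at the start of the episode above 0.025 m).
It also fails if it takes over 102 s, if anything falls off the work surface, if the arm or the gripper's body presses on something with over 40 N, if the wrist force passes 120 N, or if a joint passes its speed limit or range.

ROBOT

A 6-joint arm with a two-finger parallel gripper is mounted at the origin on the work surface. World frame = base frame: x ahead of the robot, y to its left, z up, the work surface at z = 0. Lengths are in m, angles in rad, forces in N, time in s.
With the tool pointing down it reaches from about 0.375 to 0.925 m from the base axis. Payload 5.7 kg.
Tool frame: the origin (TCP) lies midway between the tips of the shut fingers; the grasp point (between the pads) lies 19 mm behind it; z points along the fingers, y is the line along which they close (so a half turn about z gives the same grasp; the last joint's range is limited). The gripper opens to 85 mm and grips with 20 to 120 N. Pads are 22 mm wide; open, the fingers measure 114 mm over their backs; the gripper's body (76 mm by 85 mm) begins 54 mm behind the grasp point. The pads swing forward as they close: fully open they stand 13 mm farther back than shut.
Start: joints at [-1.258, 0.359, 1.51, -0, 1.272, -0.115], TCP at [0.249, -0.546, 0.199] pointing down, gripper open.
Joint ranges: [-2.97, 2.97], [-1.01, 2.36], [0.21, 2.38], [-0.96, 4.11], [0.2, 2.71], [-2.98, 2.98]. Speed limits (rad/s): [2.39, 2.39, 3.14, 3.14, 3.14, 3.14].

INTERFACE

Orientations are given as a unit quaternion [x, y, z, w].
In Python, from bench import * gives the robot as it stands.
- The arm moves only by the tool step_arm, never from a script. Its argument "steps" is a list of rows, each a list of 3 entries, a list of its own where there are three numbers: the closure, from 0 (fully open) to 1 (shut), then the shift along the world's x, y, z normalised to -1 to 1, where 1 is 30 mm, then the turn about the world's z normalised to -1 to 1, where 1 is 0.1 rad. A call has 1 to 10 rows; each row shifts and turns the commanded pose from where the row before left it; what a row does not reach is not made up. A row lasts 1/10 s, in which the tool goes at most 50 mm and 8.59 degrees, less where a joint would pass 70% of its speed; a pose out of reach is approached as far as the arm can. A call with a number of a shift or a turn outside -1 to 1 is refused whole. A call with a gripper value outside its range is refused whole. The fingers move at their own pace and stop on an object; "squeeze" is the grip in N (left out, the last holds). Time passes only in rows, so rows that do not move let the fingers close. It gives the time, the measured TCP pose, the force, the opening and the grip force at its end, in the units of the state.
- state(): the state, without advancing time (a new reading comes with each control period).
- read_camera(name): name is "side" or "top" or "wrist"; returns the picture (480x640x3 uint8, red, green, blue); there is no depth.
- get_calibration(name): a dict with "mtx" (3x3 intrinsics, pixels), "distortion" ([k1, k2, p1, p2, k3] as OpenCV has them; the pictures are not rectified), "R" (3x3) and "t" (3): a world point X has camera coordinates R X + t. Camera axes: x right, y down, z forward; pixel columns grow to the right and rows downward; lengths in m; the calibration is good to about 2 mm. A picture is of the moment at which its call begins: read the wrist's pose just before it. get_calibration takes no time and is no camera call; for the wrist camera it gives the pose at the moment of the call.
- sign_off(): hands the job in; it is judged then, once.
The state is a dict: "clock": time; "joint_pos": joint angles; "joint_velocities": joint speeds; "joint_efforts": joint torques, N m; "tcp_pos": TCP position; "eef_rot": TCP orientation; "ft_force": force on the tool from outside, world axes, zero at the start; "wrist_torque": the same for the moment, N m; "opening": finger opening in m; "grasp_force": force on a finger pad.
Only numpy, scipy, OpenCV 4.12 (cv2) and the standard library are available. Lean on these libraries where they do the work, as an engineer would, in place of code of your own. Each camera call takes 0.05 s, during which the arm holds its last target. There are 200 camera calls.

## Working session

There is one attempt and no reset: what is moved stays moved. The work goes in short steps, Python scripts to look and compute and a tool call to move; the robot and the scene stay as the last step left them, time stands still between calls to the robot, and variables do not carry over. Pictures are saved under pics/ and viewed, at most 14 in all, crops included, and the job is handed in when it is done.

Besides the shell and the picture viewer there is one more tool, called after "Request:" as name(argument=value, ...) on one line, values as JSON. step_arm: Moves the arm, as the interface text tells. Its arguments: {"type":"object","properties":{"steps":{"type":"array","items":{"type":"array"}},"squeeze":{"type":"number"}},"required":["steps"]}

```bash
mkdir -p pics
python3 - <<'E'
from bench import *
import cv2
s=state();print(s['clock'],s['tcp_pos'],s['eef_rot'],s['opening'])
for n in('top','side'):
    cv2.imwrite(f'pics/{n}0.png',read_camera(n)[:,:,::-1])
    c=get_calibration(n);print(n,c['mtx'],c['distortion'],(-c['R'].T@c['t']) if hasattr(c['R'],'T') else c)
E
```

```text
0.0 [ 0.24868171 -0.5452075   0.19775959] [ 9.77210738e-01  2.12269435e-01 -8.43521588e-05 -9.23569274e-04] 0.08532621924197709
top [[469.27099123   0.         315.65067409]
 [  0.         469.27099123 240.18143399]
 [  0.           0.           1.        ]] [-0.05595127  0.          0.          0.          0.        ] [0.46692221 0.0168345  1.06229209]
side [[613.55082707   0.         322.24825273]
 [  0.         613.55082707 238.44549602]
 [  0.           0.           1.        ]] [0.03652777 0.         0.         0.         0.        ] [-0.05350968  1.12893488  0.83064412]
```

View pics/top0.png

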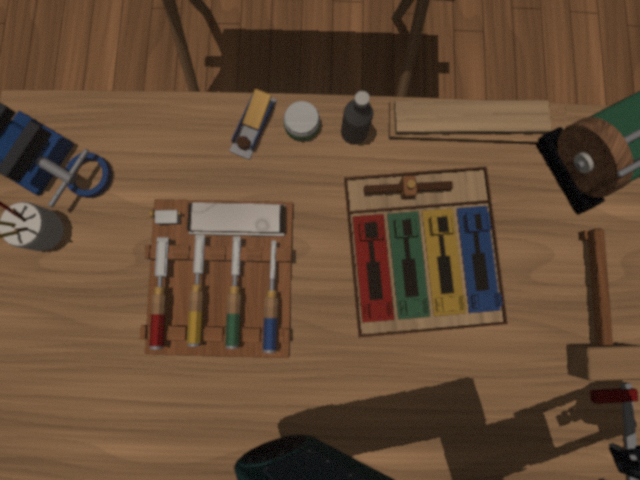

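View pics/side0.png

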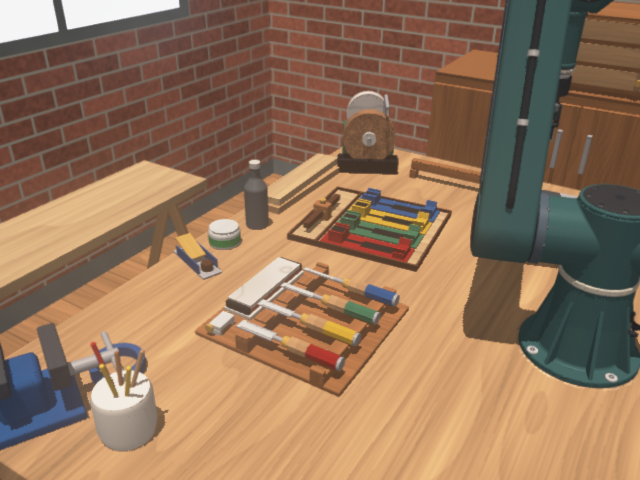

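The top view shows the chisels at columns 158–272 with blades up (+x), and the cradles red, green, yellow, blue at columns 373–480. Next I'll zoom in on both.

Run:
```python
import cv2
a=cv2.imread('pics/top0.png')
c=cv2.resize(a[160:340,340:510],None,fx=3.2,fy=3.2,interpolation=cv2.INTER_CUBIC)
cv2.imwrite('pics/c1.png',cv2.convertScaleAbs(c,alpha=1.6))
c=cv2.resize(a[195:365,135:300],None,fx=3.5,fy=3.5,interpolation=cv2.INTER_CUBIC)
cv2.imwrite('pics/c2.png',cv2.convertScaleAbs(c,alpha=1.6))
a=cv2.imread('pics/side0.png')
c=cv2.resize(a[170:390,190:460],None,fx=2.7,fy=2.7,interpolation=cv2.INTER_CUBIC)
cv2.imwrite('pics/c3.png',cv2.convertScaleAbs(c,alpha=1.1))
```

```text
(no output)
```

View pics/c1.png

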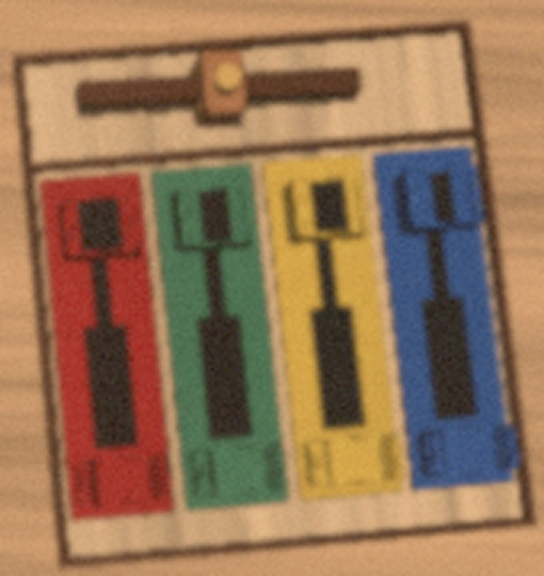

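View pics/c2.png

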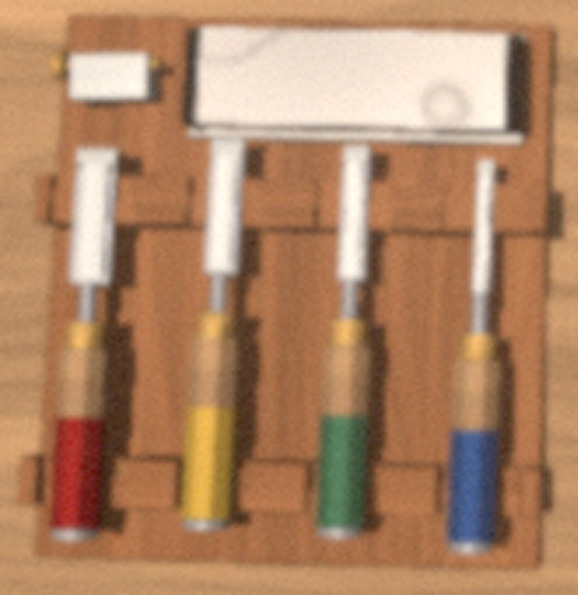

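View pics/c3.png

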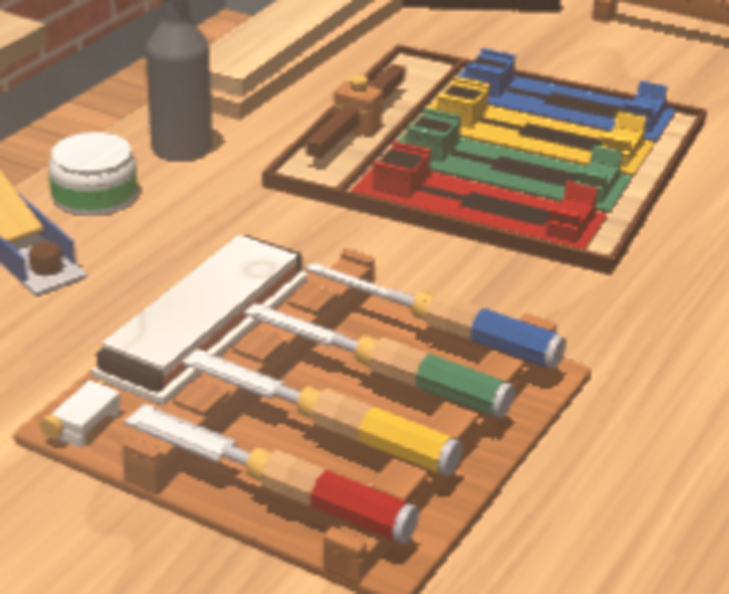

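The cradle order from +y to −y is red, green, yellow, blue, with the blade beds next to the gauge (+x end). The chisels lie red, yellow, green, blue, with handles towards the robot. I picked keypoints in both views and will triangulate them.

```bash
cat > geo.py <<'E'
import numpy as np, cv2
from bench import *
def ray(cal,px):
    u=cv2.undistortPoints(np.array(px,float).reshape(-1,1,2),np.array(cal['mtx']),np.array(cal['distortion'])).reshape(-1,2)
    R=np.array(cal['R']);t=np.array(cal['t'])
    d=np.c_[u,np.ones(len(u))]@R
    return -R.T@t,d/np.linalg.norm(d,axis=1)[:,None]
def onz(cal,px,z):
    o,d=ray(cal,px); return o+d*((z-o[2])/d[:,2])[:,None]
def tri(c1,p1,c2,p2):
    o1,d1=ray(c1,p1);o2,d2=ray(c2,p2);out=[]
    for a,b in zip(d1,d2):
        A=np.c_[a,-b];s=np.linalg.lstsq(A,o2-o1,rcond=None)[0]
        P=o1+a*s[0];Q=o2+b*s[1];out.append(np.r_[(P+Q)/2,np.linalg.norm(P-Q)])
    return np.array(out)
E
python3 - <<'E'
from geo import *
np.set_printoptions(precision=4,suppress=True)
T=get_calibration('top');S=get_calibration('side')
t=lambda p:np.array(p)/3.5+[135,195]
s=lambda p:np.array(p)/2.7+[190,170]
bt=[(79,417),(209,408),(344,416),(473,431)];bs=[(315,487),(363,425),(423,368),(477,322)]
et=[(75,533),(205,523),(341,533),(469,546)];es=[(406,522),(452,456),(505,400),(557,350)]
tt=[(97,149),(226,141),(356,147),(486,160)];ts=[(143,410),(198,352),(255,308),(312,268)]
for a,b in((bt,bs),(et,es),(tt,ts)): print(tri(T,t(a),S,s(b)))
E=onz(T,t(et),.045);P=onz(T,t(tt),.045)
d=P-E;L=np.linalg.norm(d,axis=1);print('len',L,'yaw',np.arctan2(d[:,1],d[:,0]))
print('grip',E+d*(100/240))
u=lambda p:np.array(p)/3.2+[340,160]
names='RGYB'
C=onz(T,u([(41,183),(139,175),(174,511),(70,519),(153,171),(251,165),(287,499),(186,508),(264,161),(361,155),(403,490),(301,500),(375,155),(474,148),(512,480),(411,490)]),.015)
c=C.reshape(4,4,3);cen=c.mean(1);print('cradles',cen)
ax=(c[:,0]+c[:,1]-c[:,2]-c[:,3])/2;print(np.linalg.norm(ax,axis=1),np.arctan2(ax[:,1],ax[:,0]))
q=cen[-1]-cen[0];print(np.linalg.norm(q)/3,np.arctan2(q[0],-q[1]))
H=onz(T,u([(107,326),(115,445),(219,316),(230,436),(332,308),(343,426),(443,298),(455,416)]),.015).reshape(4,2,3)
print(H[:,0],H[:,1])
E
```

```text
[[0.4357 0.3526 0.047  0.0041]
 [0.4437 0.2727 0.046  0.0042]
 [0.4404 0.1884 0.0481 0.002 ]
 [0.4336 0.1092 0.0482 0.0022]]
[[0.3641 0.35   0.0466 0.0008]
 [0.3719 0.2701 0.0464 0.0011]
 [0.3691 0.1872 0.0452 0.0006]
 [0.363  0.1085 0.0471 0.0009]]
[[0.5978 0.3497 0.048  0.0052]
 [0.605  0.2685 0.0494 0.0046]
 [0.6044 0.188  0.0453 0.0035]
 [0.5992 0.1068 0.0423 0.0025]]
len [0.237  0.2355 0.2373 0.2368] yaw [ 0.0075  0.0008  0.0072 -0.0075]
grip [[0.4623 0.3511 0.045 ]
 [0.4703 0.2707 0.045 ]
 [0.4676 0.1879 0.045 ]
 [0.4619 0.1082 0.045 ]]
cradles [[ 0.5487 -0.1144  0.015 ]
 [ 0.5586 -0.194   0.015 ]
 [ 0.5671 -0.2739  0.015 ]
 [ 0.5749 -0.3531  0.015 ]]
[0.2362 0.2367 0.2388 0.237 ] [0.1052 0.1033 0.1082 0.0927]
0.08005015636891677 0.10895755259700583
[[ 0.5619 -0.115   0.015 ]
 [ 0.5709 -0.1937  0.015 ]
 [ 0.5786 -0.2738  0.015 ]
 [ 0.5876 -0.3532  0.015 ]] [[ 0.4792 -0.1214  0.015 ]
 [ 0.4873 -0.2015  0.015 ]
 [ 0.496  -0.2808  0.015 ]
 [ 0.5047 -0.3602  0.015 ]]
```

Heights come out at 46 mm against the expected 45, the pitches at 80 mm, and the lengths at 237 mm against 240, so the measurements hold together. Next I'll move over the tray for a closer wrist look on the way.

Request:
step_arm(steps=[[0,[0.8,1,0.4],-0.33],[0,[0.8,1,0.4],-0.33],[0,[0.8,1,0.4],-0.33],[0,[0.8,1,0.4],-0.33],[0,[0.8,1,0.4],-0.33],[0,[0.8,1,0.4],-0.33],[0,[0.8,1,0.4],-0.33],[0,[0.8,1,0.4],-0.33],[0,[0.8,1,0.4],-0.33],[0,[0.8,1,0.4],-0.33]])

```text
clock: 1.1
tcp_pos: [0.4894, -0.2443, 0.3187]
eef_rot: [0.999, 0.048, -0.0, -0.0]
ft_force: [0.5, -1.1, -0.5]
opening: 0.0855
grasp_force: 0.0
```

Run:
```python
from geo import *
np.set_printoptions(precision=4,suppress=True)
s=state();print(s['clock'],s['tcp_pos'],s['eef_rot'],s['joint_pos'])
c=get_calibration('wrist');a=read_camera('wrist')[:,:,::-1]
cv2.imwrite('pics/w1.png',a);np.savez('w1.npz',mtx=c['mtx'],distortion=c['distortion'],R=c['R'],t=c['t'])
def proj(P):
    return cv2.projectPoints(np.array(P,float),cv2.Rodrigues(np.array(c['R']))[0],np.array(c['t']),np.array(c['mtx']),np.array(c['distortion']))[0].reshape(-1,2)
print(proj([[.5487,-.1144,.015],[.5586,-.194,.015],[.5671,-.2739,.015],[.5749,-.3531,.015]]))
```

```text
1.1 [ 0.4894 -0.2443  0.3187] [ 0.9988  0.0482 -0.0003 -0.0002] [-0.5893  0.1946  1.4456  0.      1.5022  0.885 ]
[[232.8317 143.0712]
 [290.775  141.2044]
 [349.2414 140.6852]
 [406.9787 140.9205]]
```

View pics/w1.png

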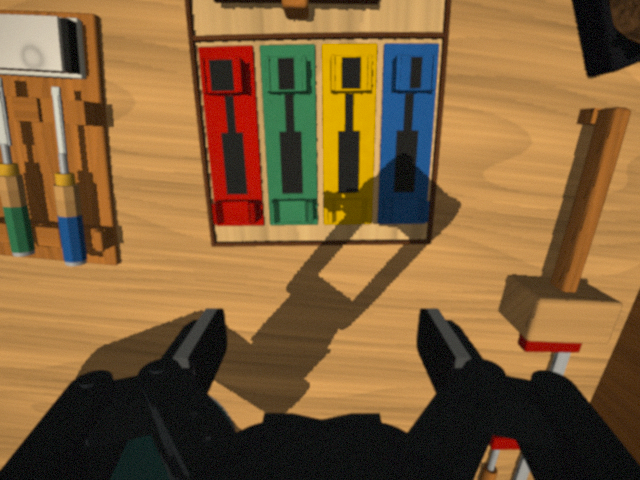

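The wrist view shows the four cradles between columns 202–439 and rows 41–226, with all bases clear. I'll compare this with the top-view result.

Run:
```python
from geo import *
np.set_printoptions(precision=4,suppress=True)
c=dict(np.load('w1.npz'))
P=onz(c,[(202,47),(256,45),(263,224),(215,226),(261,45),(315,44),(318,223),(271,224),(322,43),(378,42),(376,223),(325,223),(384,42),(439,41),(429,223),(379,223)],.015).reshape(4,4,3)
cen=P.mean(1);print(cen)
ax=(P[:,0]+P[:,1]-P[:,2]-P[:,3])/2;print(np.linalg.norm(ax,axis=1),np.arctan2(ax[:,1],ax[:,0]))
q=cen[-1]-cen[0];print(np.linalg.norm(q)/3,np.arctan2(q[0],-q[1]))
print(np.linalg.norm(P[:,0]-P[:,1],axis=1))
# dark handle silhouettes
H=onz(c,[(231,132),(237,192),(290,131),(292,192),(349,131),(348,192),(406,130),(404,191)],.015).reshape(4,2,3);print(H[:,0]-H[:,1],H.mean(1))
# blade bed silhouettes z=.042
H=onz(c,[(221,75),(286,73),(351,73),(416,72)],.042);print(H)
# automatic: mask centroid via hue minAreaRect from top undistorted
T=get_calibration('top');S=get_calibration('side')
w=[(231,132),(290,131),(349,131),(406,130)];tp=np.array([(107,326),(219,316),(332,308),(443,298)])/3.2+[340,160]
print(tri(c,w,T,tp))
```

```text
[[ 0.5508 -0.1159  0.015 ]
 [ 0.5601 -0.1947  0.015 ]
 [ 0.5695 -0.2752  0.015 ]
 [ 0.5782 -0.3537  0.015 ]]
[0.2374 0.2362 0.2377 0.2394] [0.0817 0.1099 0.1249 0.1273]
0.07978564885812311 0.11478254059000223
[0.0699 0.0691 0.0715 0.0706]
[[0.0818 0.0102 0.    ]
 [0.083  0.0087 0.    ]
 [0.083  0.0087 0.    ]
 [0.0827 0.0114 0.    ]] [[ 0.5222 -0.1167  0.015 ]
 [ 0.5304 -0.1963  0.015 ]
 [ 0.5382 -0.2764  0.015 ]
 [ 0.5476 -0.355   0.015 ]]
[[ 0.63   -0.1046  0.042 ]
 [ 0.6394 -0.1847  0.042 ]
 [ 0.6472 -0.2643  0.042 ]
 [ 0.6567 -0.3439  0.042 ]]
[[ 0.5622 -0.1138  0.0224  0.0021]
 [ 0.5712 -0.1926  0.0195  0.0014]
 [ 0.5788 -0.272   0.0204  0.0017]
 [ 0.5869 -0.3459  0.033   0.0031]]
```

Both views agree within 2 mm, giving a tray yaw of about 0.11. Now I'll go over the chisels.

Request:
step_arm(steps=[[0,[0,1,0],-0.1],[0,[0,1,0],-0.1],[0,[0,1,0],-0.1],[0,[0,1,0],-0.1],[0,[0,1,0],-0.1],[0,[0,1,0],-0.1],[0,[0,1,0],-0.1],[0,[0,1,0],-0.1],[0,[0,1,0],-0.1],[0,[0,1,0],-0.06]])

```text
clock: 2.15
tcp_pos: [0.4884, 0.0551, 0.3182]
eef_rot: [1.0, 0.001, -0.0, -0.0]
ft_force: [1.3, 0.4, -0.5]
opening: 0.0851
grasp_force: 0.0
```

Request:
step_arm(steps=[[0,[-0.4,1,0],0],[0,[-0.4,1,0],0],[0,[-0.4,1,0],0],[0,[-0.4,1,0],0],[0,[-0.4,1,0],0],[0,[-0.3,0.8,0],0]])

```text
clock: 2.75
tcp_pos: [0.4187, 0.2293, 0.3182]
eef_rot: [1.0, 0.001, -0.0, -0.0]
ft_force: [0.7, -0.5, -0.2]
opening: 0.0851
grasp_force: 0.0
```

Run:
```python
from geo import *
np.set_printoptions(precision=4,suppress=True)
s=state();print(s['clock'],s['tcp_pos'],s['eef_rot'],s['joint_pos'])
c=get_calibration('wrist');a=read_camera('wrist')[:,:,::-1]
cv2.imwrite('pics/w2.png',a);np.savez('w2.npz',mtx=c['mtx'],distortion=c['distortion'],R=c['R'],t=c['t'])
```

```text
2.75 [0.4187 0.2293 0.3182] [ 1.      0.0013 -0.0004 -0.0001] [0.3558 0.0841 1.5794 0.0004 1.4789 1.924 ]
```

View pics/w2.png

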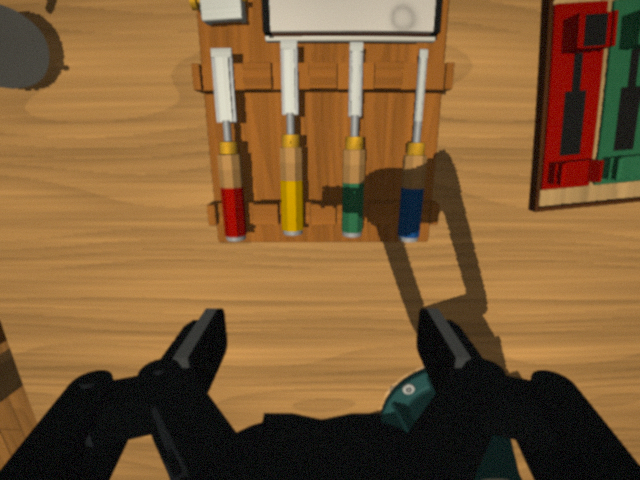

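The wrist view shows all four chisels: colour/wood boundaries at rows 180–188, edges at rows 41–50, butts at rows 235–240.

Run:
```python
from geo import *
np.set_printoptions(precision=4,suppress=True)
c=dict(np.load('w2.npz'));T=get_calibration('top')
t=lambda p:np.array(p)/3.5+[135,195]
b=[(232,187),(291,180),(353,184),(411,188)];p=[(221,49),(290,41),(357,42),(423,50)];e=[(236,240),(292,235),(352,236),(409,240)]
B=onz(c,b,.045);P=onz(c,p,.045);E=onz(c,e,.045)
d=P-E;print(np.linalg.norm(d,axis=1),np.arctan2(d[:,1],d[:,0]))
print('B+27',B+[.027,0,0]);print('grip',E+d*100/240)
print(tri(c,b,T,t([(79,417),(209,408),(344,416),(473,431)])))
```

```text
[0.2409 0.2414 0.2417 0.2396] [ 0.0056 -0.0115  0.0051  0.0083]
B+27 [[0.4606 0.3504 0.045 ]
 [0.47   0.2709 0.045 ]
 [0.465  0.1883 0.045 ]
 [0.4602 0.1101 0.045 ]]
grip [[0.4595 0.3511 0.045 ]
 [0.4673 0.2702 0.045 ]
 [0.4663 0.1878 0.045 ]
 [0.4599 0.1075 0.045 ]]
[[0.4345 0.3488 0.0537 0.0014]
 [0.4425 0.2712 0.0465 0.0015]
 [0.4389 0.1883 0.0476 0.0012]
 [0.4325 0.1092 0.0416 0.0003]]
```

Both views agree again: the grips are at R(.461,.351), Y(.469,.2705), G(.466,.188), B(.460,.108) with yaw about 0. I'll take red first.

Request:
step_arm(steps=[[0,[0.14,0.406,-0.72],0],[0,[0.14,0.406,-0.72],0],[0,[0.14,0.406,-0.72],0],[0,[0.14,0.406,-0.72],0],[0,[0.14,0.406,-0.72],0],[0,[0.14,0.406,-0.72],0],[0,[0.14,0.406,-0.72],0],[0,[0.14,0.406,-0.72],0],[0,[0.14,0.406,-0.72],0],[0,[0.14,0.406,-0.72],0]])

```text
clock: 3.8
tcp_pos: [0.462, 0.3499, 0.1013]
eef_rot: [1.0, 0.001, -0.0, 0.0]
ft_force: [-0.6, -0.4, -0.3]
opening: 0.0855
grasp_force: 0.0
```

Request:
step_arm(steps=[[0,[0,0,-0.5],0],[0,[0,0,-0.5],0],[0,[0,0,-0.5],0],[0,[0,0,-0.5],0],[0,[0,0,-0.5],0],[0,[0,0,0],0]])

```text
clock: 4.4
tcp_pos: [0.4602, 0.3485, 0.0254]
eef_rot: [1.0, 0.001, -0.002, 0.001]
ft_force: [0.8, 0.5, -1.2]
opening: 0.0854
grasp_force: 0.0
```

Request:
step_arm(steps=[[1,[0,0,0],0],[1,[0,0,0],0],[1,[0,0,0],0],[1,[0,0,0],0],[1,[0,0,0],0],[1,[0,0,0],0],[1,[0,0,0],0],[1,[0,0,0],0]], squeeze=60)

```text
clock: 5.2
tcp_pos: [0.4619, 0.3499, 0.0276]
eef_rot: [1.0, 0.001, 0.0, -0.0]
ft_force: [0.3, 0.3, -0.1]
opening: -0.0
grasp_force: 0.0
```

The fingers shut fully on nothing, which I didn't expect. I'll look before doing anything else.

Run:
```python
from geo import *
s=state();print(s['opening'],s['grasp_force'],s['tcp_pos'])
a=read_camera('side')[:,:,::-1];w=read_camera('wrist')[:,:,::-1]
c=cv2.resize(a[200:400,180:440],None,fx=1.54,fy=1.54)
w=cv2.resize(w,(400,300))
v=np.zeros((308,800,3),np.uint8);v[:308,:400]=c[:308,:400];v[:300,400:]=w
cv2.imwrite('pics/v3.png',v)
```

```text
-1.6707213905090473e-05 0.0 [0.46189912 0.34991368 0.02758659]
```

View pics/v3.png

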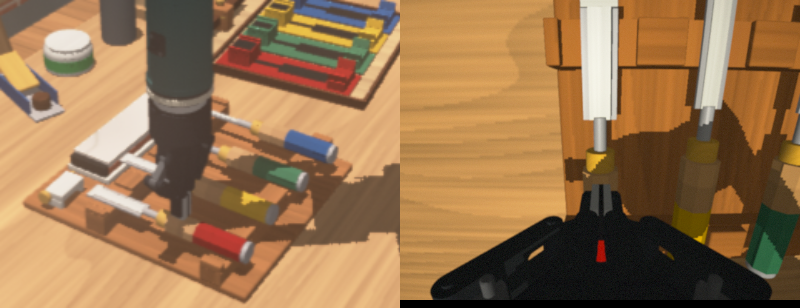

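The chisel is untouched and the closed fingertips sit around it, slightly above. I'll project the reported TCP and the chisel point into the side and wrist views to see which disagrees.

Run:
```python
from geo import *
s=state();tcp=np.array(s['tcp_pos'])
print('joints',np.round(s['joint_pos'],3),s['ft_force'])
v=[]
for n in('side','wrist'):
    c=get_calibration(n);a=np.ascontiguousarray(read_camera(n)[:,:,::-1])
    pr=lambda P:cv2.projectPoints(np.array(P,float).reshape(1,3),cv2.Rodrigues(np.array(c['R']))[0],np.array(c['t']),np.array(c['mtx']),np.array(c['distortion']))[0].ravel()
    g=pr(tcp);h=pr([.461,.351,.045]);k=pr(tcp+[0,0,.06]);print(n,g,h,k)
    for q,col in((g,(0,0,255)),(h,(255,0,0)),(k,(0,255,255))):
        cv2.drawMarker(a,tuple(int(round(x)) for x in q),col,cv2.MARKER_CROSS,9,1)
    x0,y0=(220,260) if n=='side' else (210,180)
    x0=min(x0,440);v.append(cv2.resize(a[y0:y0+150,x0:x0+130] if n=='side' else a[180:480,190:450],(400,460)))
cv2.imwrite('pics/v4.png',np.hstack(v))
```

```text
joints [0.529 0.531 1.722 0.    0.889 2.098] [ 0.10657943 -0.7605034  -0.21190901]
side [297.21250437 352.71892265] [297.23961345 346.28755646] [297.07184521 328.58441645]
wrist [322.6051333  282.66263495] [320.57128019 298.05534596] [322.92627479 344.57010498]
```

View pics/v4.png

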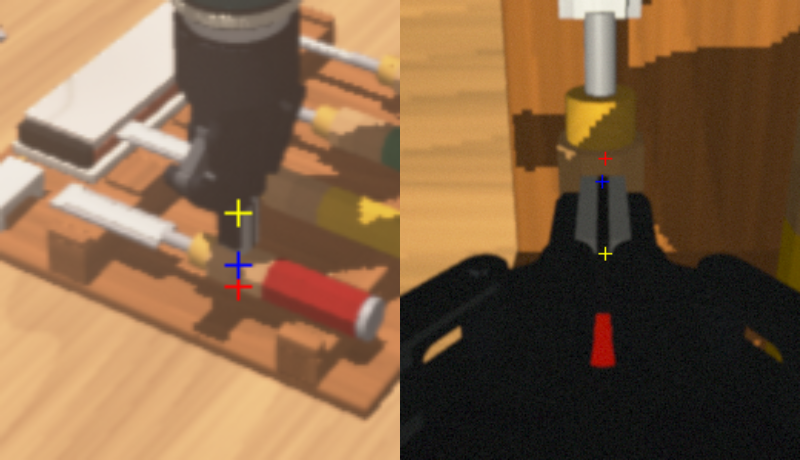

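Request:
step_arm(steps=[[1,[0,0,0.5],0],[1,[0,0,0.7],0],[1,[0,0,0.8],0],[1,[0,0,0.8],0],[1,[0,0,0],0]])

```text
clock: 5.9
tcp_pos: [0.4642, 0.3513, 0.1149]
eef_rot: [1.0, 0.001, 0.003, -0.002]
ft_force: [-0.3, 1.0, -0.4]
opening: 0.0003
grasp_force: 0.0
```

Run:
```python
from geo import *
s=state();tcp=np.array(s['tcp_pos']);print(tcp,s['opening'],s['grasp_force'],s['ft_force'])
v=[]
for n in('side','wrist'):
    c=get_calibration(n);a=np.ascontiguousarray(read_camera(n)[:,:,::-1])
    pr=lambda P:cv2.projectPoints(np.array(P,float).reshape(1,3),cv2.Rodrigues(np.array(c['R']))[0],np.array(c['t']),np.array(c['mtx']),np.array(c['distortion']))[0].ravel()
    g=pr(tcp);k=pr(tcp-[0,0,-.019]);print(n,g,k)
    for q,col in((g,(0,0,255)),(k,(0,255,255))):
        cv2.drawMarker(a,tuple(int(round(x)) for x in q),col,cv2.MARKER_CROSS,9,1)
    v.append(cv2.resize(a[240:390,220:350] if n=='side' else a[180:480,190:450],(400,460)))
cv2.imwrite('pics/v5.png',np.hstack(v))
```

```text
[0.46424616 0.3513077  0.11486724] 0.0003372682411588433 0.0 [-0.28763699  0.98710223 -0.38400136]
side [295.55428482 317.16621652] [295.49431264 309.08796252]
wrist [321.50087706 282.18742337] [321.39397489 297.44593537]
```

View pics/v5.png

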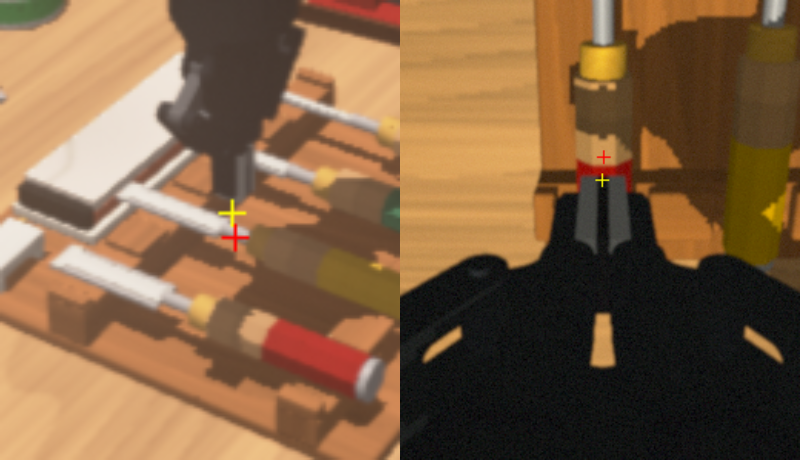

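In free air the real fingertips sit about 28–30 mm above the reported TCP, in both the side and wrist views. So the tool is effectively shorter than stated, and the fingers closed over the top of the handle. x and y are fine. I'll reopen and go about 30 mm lower, with a force check.

Request:
step_arm(steps=[[0,[0,0,0],0],[0,[0,0,0],0],[0,[0,0,0],0],[0,[-0.05,0,-0.6],0],[0,[-0.05,0,-0.8],0],[0,[0,0,-0.8],0],[0,[0,0,-0.6],0],[0,[0,0,-0.3],0],[0,[0,0,-0.3],0],[0,[0,0,0],0]])

```text
clock: 7.0
tcp_pos: [0.4584, 0.3496, 0.0086]
eef_rot: [1.0, 0.001, -0.001, 0.0]
ft_force: [-0.6, 1.0, 0.2]
opening: 0.0854
grasp_force: 0.0
```

Request:
step_arm(steps=[[0,[0,0,-0.1],0],[0,[0,0,-0.1],0],[0,[0,0,-0.1],0],[0,[0,0,0],0]])

```text
clock: 7.4
tcp_pos: [0.4588, 0.3498, 0.0005]
eef_rot: [1.0, 0.001, -0.0, -0.0]
ft_force: [0.5, 0.6, -0.5]
opening: 0.0852
grasp_force: 0.0
```

Request:
step_arm(steps=[[1,[0,0,0],0],[1,[0,0,0],0],[1,[0,0,0],0],[1,[0,0,0],0],[1,[0,0,0],0],[1,[0,0,0],0],[1,[0,0,0],0]], squeeze=50)

```text
clock: 8.1
tcp_pos: [0.4591, 0.35, 0.0009]
eef_rot: [1.0, 0.001, 0.0, -0.0]
ft_force: [-1.2, -0.6, 5.6]
opening: 0.0269
grasp_force: 49.9
```

Gripped at 27 mm with 50 N. Lifting gently.

Request:
step_arm(steps=[[1,[0,0,0.2],0],[1,[0,0,0.3],0],[1,[0,0,0.4],0],[1,[0,0,0.7],0],[1,[0,0,0.9],0],[1,[0,0,0.9],0],[1,[0,0,0.6],0],[1,[0,0,0],0]])

```text
clock: 8.9
tcp_pos: [0.461, 0.3512, 0.1242]
eef_rot: [1.0, 0.001, 0.003, -0.002]
ft_force: [0.1, -0.2, -0.6]
opening: 0.0268
grasp_force: 49.4
```

Run:
```python
from geo import *
s=state();tcp=np.array(s['tcp_pos']);print(tcp,s['opening'],s['grasp_force'],s['ft_force'],s['wrist_torque'])
a=read_camera('side')[:,:,::-1];w=read_camera('wrist')[:,:,::-1]
cv2.imwrite('pics/v6.png',np.hstack([cv2.resize(a[230:390,210:370],(400,400)),cv2.resize(w[0:320,160:480],(400,400))]))
```

```text
[0.46104611 0.35121584 0.12420852] 0.026770570712632412 49.405228975228965 [ 0.08071103 -0.212146   -0.55917261] [ 0.07477553 -0.01499217  0.01128152]
```

View pics/v6.png

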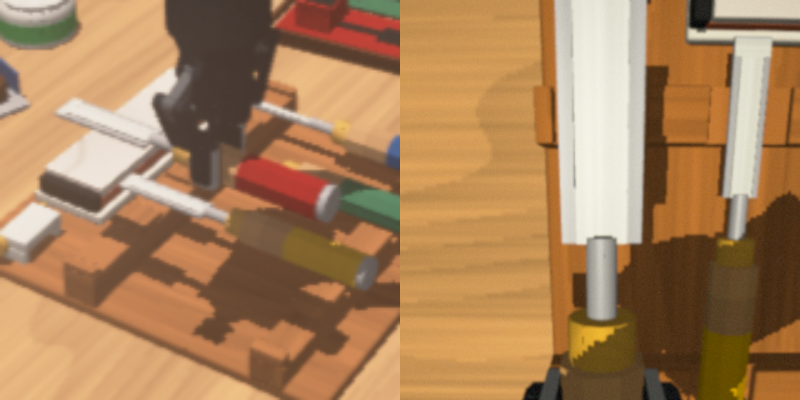

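Red is held level and straight at mid-wood. Carrying it to the red cradle.

Request:
step_arm(steps=[[1,[0.13,-0.5,0],0.11],[1,[0.13,-1,0],0.11],[1,[0.13,-1,0],0.11],[1,[0.13,-1,0],0.11],[1,[0.13,-1,0],0.11],[1,[0.13,-1,0],0.11],[1,[0.13,-1,0],0.11],[1,[0.13,-1,0],0.11],[1,[0.13,-1,0],0.11],[1,[0.13,-1,0],0.11]])

```text
clock: 10.0
tcp_pos: [0.4966, 0.0637, 0.1192]
eef_rot: [0.998, 0.056, -0.001, -0.0]
ft_force: [-0.1, -0.0, -1.9]
opening: 0.027
grasp_force: 49.4
```

Request:
step_arm(steps=[[1,[0.13,-1,0],0],[1,[0.13,-1,0],0],[1,[0.13,-1,0],0],[1,[0.13,-1,0],0],[1,[0.13,-1,0],0],[1,[0.13,-0.8,0],0],[1,[0,-0.3,0],0],[1,[0,0,0],0],[1,[0,0,0],0]])

```text
clock: 10.9
tcp_pos: [0.5202, -0.1171, 0.1197]
eef_rot: [0.998, 0.056, -0.001, -0.001]
ft_force: [0.2, -0.6, -1.9]
opening: 0.0268
grasp_force: 49.5
```

```bash
cat > chk.py <<'E'
from geo import *
np.set_printoptions(precision=4,suppress=True)
# averaged reading over a few control periods is impossible without time; print once
s=state();q=s['eef_rot'];print(s['clock'],s['tcp_pos'],'yaw',2*np.arctan2(q[1],q[0]),'op',s['opening'],s['grasp_force'],s['ft_force'])
E
python3 chk.py
```

```text
10.9 [ 0.5202 -0.1171  0.1197] yaw 0.11143343281279756 op 0.026849324043289102 49.478982305154204 [ 0.1613 -0.5878 -1.8821]
```

Request:
step_arm(steps=[[1,[0.1,0,-0.8],0],[1,[0.03,-0.03,-0.9],0],[1,[0,0,-0.9],0],[1,[0,0,-0.5],0],[1,[0,0,-0.25],0],[1,[0,0,-0.2],0],[1,[0,0,-0.1],0],[1,[0,0,-0.1],0],[1,[0,0,0],0]])

```text
clock: 11.8
tcp_pos: [0.5255, -0.119, 0.0084]
eef_rot: [0.998, 0.056, 0.0, 0.0]
ft_force: [0.1, 0.1, -1.6]
opening: 0.0268
grasp_force: 49.5
```

Request:
step_arm(steps=[[1,[0,0,-0.07],0],[1,[0,0,-0.07],0],[1,[0,0,0],0]])

```text
clock: 12.1
tcp_pos: [0.5251, -0.119, 0.0038]
eef_rot: [0.998, 0.056, -0.0, -0.0]
ft_force: [-0.7, -0.2, -0.9]
opening: 0.0264
grasp_force: 49.5
```

Request:
step_arm(steps=[[1,[0,0,-0.04],0],[1,[0,0,-0.04],0],[1,[0,0,0],0]])

```text
clock: 12.4
tcp_pos: [0.5251, -0.119, 0.0013]
eef_rot: [0.998, 0.056, -0.0, -0.0]
ft_force: [0.3, 0.2, -1.8]
opening: 0.0273
grasp_force: 49.5
```

Request:
step_arm(steps=[[1,[0,0,-0.04],0],[1,[0,0,0],0]])

```text
clock: 12.6
tcp_pos: [0.5252, -0.119, 0.0009]
eef_rot: [0.998, 0.056, 0.0, 0.0]
ft_force: [-1.4, 0.2, 5.9]
opening: 0.0268
grasp_force: 50.3
```

Request:
step_arm(steps=[[1,[0,0,-0.04],0],[1,[0,0,0],0]])

```text
clock: 12.8
tcp_pos: [0.5253, -0.119, 0.0008]
eef_rot: [0.998, 0.056, 0.0, 0.0]
ft_force: [-4.8, 1.5, 18.7]
opening: 0.0267
grasp_force: 51.9
```

Contact came exactly at the expected height, so red is seated. Releasing and rising.

Request:
step_arm(steps=[[1,[0,0,0.04],0],[0.3,[0,0,0],0],[0.3,[0,0,0],0],[0.3,[0,0,0],0],[0.3,[0,0,0.3],0],[0.3,[0,0,0.8],0],[0.3,[0,0,1],0],[0.3,[0,0,1],0],[0.3,[0,0,1],0],[0.3,[0,0,0],0]])

```text
clock: 13.8
tcp_pos: [0.5284, -0.1201, 0.1278]
eef_rot: [0.998, 0.056, 0.004, 0.002]
ft_force: [0.9, -0.9, 1.0]
opening: 0.06
grasp_force: 0.0
```

```bash
python3 chk.py
python3 - <<'E'
from geo import *
a=read_camera('side')[:,:,::-1];c=get_calibration('wrist');w=read_camera('wrist')[:,:,::-1]
cv2.imwrite('pics/w7.png',w);np.savez('w7.npz',mtx=c['mtx'],distortion=c['distortion'],R=c['R'],t=c['t'])
cv2.imwrite('pics/v7.png',np.hstack([cv2.resize(a[170:280,280:440],(400,275)),cv2.resize(w,(367,275))]))
E
```

```text
13.8 [ 0.5284 -0.1201  0.1278] yaw 0.11193354394483995 op 0.05997861887502911 0.0 [ 0.9416 -0.9325  1.0425]
```

View pics/v7.png

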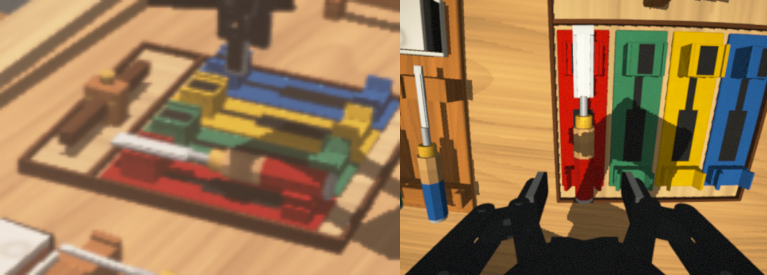

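The wrist view shows red centred on its red strip, blade over the bed and butt past the saddle. I'll check numerically in both views where the seated axis points should fall.

Run:
```python
from geo import *
np.set_printoptions(precision=1,suppress=True)
th=.11;ex=np.array([np.cos(th),np.sin(th),0]);g=np.array([.5255,-.1178,.045])
P=np.array([g+ex*x for x in(-.1,-.027,.023,.14)])
for c,f in((get_calibration('side'),lambda p:(p-[280,170])*2.5),(dict(np.load('w7.npz')),lambda p:p*275/480+[400,0])):
    p=cv2.projectPoints(P,cv2.Rodrigues(np.array(c['R']))[0],np.array(c['t']),np.array(c['mtx']),np.array(c['distortion']))[0].reshape(-1,2)
    print(f(p))
np.set_printoptions(precision=4,suppress=True)
W=dict(np.load('w7.npz'));S=get_calibration('side')
wp=(np.array([(583,203),(583,158),(583,121),(582,27)])-[400,0])*480/275
sp=np.array([(336,186),(263,163),(215,158),(115,139)])/2.5+[280,170]
print(tri(W,wp,S,sp)); print(onz(W,wp,.045))
```

```text
[[334.4 188.5]
 [265.7 172.2]
 [220.  161.4]
 [117.  136.9]]
[[583.1 199.9]
 [583.1 156.9]
 [583.2 123.1]
 [583.3  27.6]]
[[ 0.424  -0.1286  0.0491  0.0014]
 [ 0.5017 -0.1201  0.0554  0.0008]
 [ 0.5527 -0.1142  0.0484  0.0018]
 [ 0.6658 -0.1006  0.0429  0.0003]]
[[ 0.4203 -0.1293  0.045 ]
 [ 0.497  -0.1208  0.045 ]
 [ 0.5512 -0.1147  0.045 ]
 [ 0.6652 -0.1008  0.045 ]]
```

Red is placed to within 3 mm. Next is yellow.

Request:
step_arm(steps=[[0.3,[-0.14,0.5,0],-0.11],[0.3,[-0.14,1,0],-0.11],[0.3,[-0.14,1,0],-0.11],[0.3,[-0.14,1,0],-0.11],[0.3,[-0.14,1,0],-0.11],[0.3,[-0.14,1,0],-0.11],[0.3,[-0.14,1,0],-0.11],[0.3,[-0.14,1,0],-0.11],[0.3,[-0.14,1,0],-0.11],[0.3,[-0.14,1,0],-0.11]])

```text
clock: 14.9
tcp_pos: [0.4816, 0.1669, 0.1219]
eef_rot: [1.0, 0.001, -0.001, 0.0]
ft_force: [0.3, 0.1, 0.1]
opening: 0.0595
grasp_force: 0.0
```

Request:
step_arm(steps=[[0.3,[-0.14,1,0],0],[0.3,[-0.14,1,0],0],[0.3,[-0.14,1,0],0],[0.3,[0,0.5,0],0],[0.3,[0,0,0],0],[0.3,[0,0,0],0]])

```text
clock: 15.5
tcp_pos: [0.4701, 0.2702, 0.1225]
eef_rot: [1.0, 0.001, -0.001, 0.001]
ft_force: [0.1, -0.2, 0.0]
opening: 0.0598
grasp_force: 0.0
```

Request:
step_arm(steps=[[0.3,[0,0,-0.7],0],[0.3,[0,0,-0.9],0],[0.3,[0,0,-0.9],0],[0.3,[0,0,-0.8],0],[0.3,[0,0,-0.4],0],[0.3,[0,0,-0.2],0],[0.3,[0,0,-0.15],0],[0.3,[0,0,0],0],[0.3,[0,0,0],0]])

```text
clock: 16.4
tcp_pos: [0.4713, 0.2712, 0.0025]
eef_rot: [1.0, 0.001, 0.001, -0.0]
ft_force: [-0.0, 0.2, -0.2]
opening: 0.0601
grasp_force: 0.0
```

Request:
step_arm(steps=[[1,[0,0,0],0],[1,[0,0,0],0],[1,[0,0,0],0],[1,[0,0,0],0],[1,[0,0,0],0],[1,[0,0,0],0]], squeeze=50)

```text
clock: 17.0
tcp_pos: [0.4711, 0.2713, 0.0025]
eef_rot: [1.0, 0.001, 0.001, -0.0]
ft_force: [-1.1, -1.4, 5.2]
opening: 0.0269
grasp_force: 49.5
```

Request:
step_arm(steps=[[1,[0,0,0.2],0],[1,[0,0,0.3],0],[1,[0,0,0.5],0],[1,[0,0,1],0],[1,[0,0,1],0],[1,[0,0,1],0],[1,[0.13,-0.5,0],0],[1,[0.13,-1,0],0],[1,[0.13,-1,0],0],[1,[0.13,-1,0],0]])

```text
clock: 18.0
tcp_pos: [0.4856, 0.1645, 0.1215]
eef_rot: [1.0, 0.001, -0.0, 0.0]
ft_force: [0.3, 0.4, -0.3]
opening: 0.0269
grasp_force: 49.6
```

Request:
step_arm(steps=[[1,[0.13,-1,0],0.11],[1,[0.13,-1,0],0.11],[1,[0.13,-1,0],0.11],[1,[0.13,-1,0],0.11],[1,[0.13,-1,0],0.11],[1,[0.13,-1,0],0.11],[1,[0.13,-1,0],0.11],[1,[0.13,-1,0],0.11],[1,[0.13,-1,0],0.11],[1,[0.13,-1,0],0.11]])

```text
clock: 19.0
tcp_pos: [0.5243, -0.1355, 0.1213]
eef_rot: [0.998, 0.056, -0.001, -0.0]
ft_force: [0.2, -0.8, -1.3]
opening: 0.0265
grasp_force: 49.5
```

Request:
step_arm(steps=[[1,[0.13,-1,0],0],[1,[0.13,-1,0],0],[1,[0.13,-1,0],0],[1,[0.13,-1,0],0],[1,[0.13,-0.77,0],0],[1,[0,0,0],0],[1,[0,0,0],0],[1,[0,0,0],0]])

```text
clock: 19.8
tcp_pos: [0.5437, -0.2761, 0.1212]
eef_rot: [0.998, 0.056, -0.001, -0.001]
ft_force: [0.0, 0.4, -1.4]
opening: 0.0265
grasp_force: 49.6
```

Request:
step_arm(steps=[[1,[0,-0.02,-0.7],0],[1,[0,0,-0.9],0],[1,[0,0,-0.9],0],[1,[0,0,-0.7],0],[1,[0,0,-0.3],0],[1,[0,0,-0.2],0],[1,[0,0,-0.1],0],[1,[0,0,0],0]])

```text
clock: 20.6
tcp_pos: [0.5451, -0.2777, 0.0083]
eef_rot: [0.998, 0.056, 0.0, 0.0]
ft_force: [-1.2, -0.1, -1.5]
opening: 0.0267
grasp_force: 49.6
```

Request:
step_arm(steps=[[1,[0,0,-0.05],0],[1,[0,0,-0.05],0],[1,[0,0,0],0]])

```text
clock: 20.9
tcp_pos: [0.5448, -0.2778, 0.005]
eef_rot: [0.998, 0.056, 0.0, 0.0]
ft_force: [-0.3, 1.0, -0.9]
opening: 0.0267
grasp_force: 49.6
```

Request:
step_arm(steps=[[1,[0,0,-0.04],0],[1,[0,0,-0.04],0],[1,[0,0,0],0]])

```text
clock: 21.2
tcp_pos: [0.5448, -0.2778, 0.0026]
eef_rot: [0.998, 0.056, 0.0, 0.0]
ft_force: [-0.5, 0.2, 1.3]
opening: 0.027
grasp_force: 49.9
```

Request:
step_arm(steps=[[1,[0,0,-0.03],0],[1,[0,0,0],0]])

```text
clock: 21.4
tcp_pos: [0.5448, -0.2778, 0.0026]
eef_rot: [0.998, 0.056, 0.0, 0.0]
ft_force: [-2.4, 1.1, 9.4]
opening: 0.0268
grasp_force: 50.9
```

Seated on contact. Release, then on to green.

Request:
step_arm(steps=[[1,[0,0,0.03],0],[0.3,[0,0,0],0],[0.3,[0,0,0],0],[0.3,[0,0,0],0],[0.3,[0,0,0.3],0],[0.3,[0,0,0.7],0],[0.3,[0,0,1],0],[0.3,[0,0,1],0],[0.3,[0,0,1],0],[0.3,[0,0,0],0]])

```text
clock: 22.4
tcp_pos: [0.5478, -0.2796, 0.1276]
eef_rot: [0.998, 0.056, 0.004, 0.003]
ft_force: [1.1, 0.7, -0.2]
opening: 0.0597
grasp_force: 0.0
```

Request:
step_arm(steps=[[0.3,[-0.16,0.6,0],-0.11],[0.3,[-0.16,1,0],-0.11],[0.3,[-0.16,1,0],-0.11],[0.3,[-0.16,1,0],-0.11],[0.3,[-0.16,1,0],-0.11],[0.3,[-0.16,1,0],-0.11],[0.3,[-0.16,1,0],-0.11],[0.3,[-0.16,1,0],-0.11],[0.3,[-0.16,1,0],-0.11],[0.3,[-0.16,1,0],-0.11]])

```text
clock: 23.4
tcp_pos: [0.496, 0.0115, 0.1222]
eef_rot: [1.0, 0.001, -0.0, -0.0]
ft_force: [1.1, 0.3, -0.6]
opening: 0.0595
grasp_force: 0.0
```

Request:
step_arm(steps=[[0.3,[-0.16,1,0],0],[0.3,[-0.16,1,0],0],[0.3,[-0.16,1,0],0],[0.3,[-0.16,1,0],0],[0.3,[-0.16,1,0],0],[0.3,[-0.16,0.9,0],0],[0.3,[0,0,0],0],[0.3,[0,0,0],0],[0.3,[0,0,0],0]])

```text
clock: 24.3
tcp_pos: [0.4678, 0.1866, 0.1222]
eef_rot: [1.0, 0.001, -0.0, 0.0]
ft_force: [-0.1, -0.3, 0.1]
opening: 0.0597
grasp_force: 0.0
```

Request:
step_arm(steps=[[0.3,[-0.07,0.04,-0.7],0],[0.3,[0,0,-0.9],0],[0.3,[0,0,-0.9],0],[0.3,[0,0,-0.8],0],[0.3,[0,0,-0.4],0],[0.3,[0,0,-0.2],0],[0.3,[0,0,-0.13],0],[0.3,[0,0,0],0],[0.3,[0,0,0],0]])

```text
clock: 25.2
tcp_pos: [0.4665, 0.1886, 0.0022]
eef_rot: [1.0, 0.001, 0.001, -0.0]
ft_force: [1.0, -0.1, 0.6]
opening: 0.0597
grasp_force: 0.0
```

Request:
step_arm(steps=[[1,[0,0,0],0],[1,[0,0,0],0],[1,[0,0,0],0],[1,[0,0,0],0],[1,[0,0,0],0],[1,[0,0,0],0]], squeeze=50)

```text
clock: 25.8
tcp_pos: [0.4662, 0.1887, 0.0022]
eef_rot: [1.0, 0.001, 0.001, -0.0]
ft_force: [-1.7, -0.8, 5.9]
opening: 0.0267
grasp_force: 49.4
```

Request:
step_arm(steps=[[1,[0,0,0.2],0],[1,[0,0,0.3],0],[1,[0,0,0.5],0],[1,[0,0,1],0],[1,[0,0,1],0],[1,[0,0,1],0],[1,[0.16,-0.5,0],0],[1,[0.16,-1,0],0],[1,[0.16,-1,0],0],[1,[0.16,-1,0],0]])

```text
clock: 26.8
tcp_pos: [0.4849, 0.0826, 0.1223]
eef_rot: [1.0, 0.001, 0.0, -0.0]
ft_force: [0.0, 0.2, -0.8]
opening: 0.0266
grasp_force: 49.6
```

Request:
step_arm(steps=[[1,[0.16,-0.93,0],0.11],[1,[0.16,-0.93,0],0.11],[1,[0.16,-0.93,0],0.11],[1,[0.16,-0.93,0],0.11],[1,[0.16,-0.93,0],0.11],[1,[0.16,-0.93,0],0.11],[1,[0.16,-0.93,0],0.11],[1,[0.16,-0.93,0],0.11],[1,[0.16,-0.93,0],0.11],[1,[0.16,-0.93,0],0.11]])

```text
clock: 27.8
tcp_pos: [0.5329, -0.1965, 0.1221]
eef_rot: [0.998, 0.056, 0.0, -0.0]
ft_force: [1.1, -0.2, 0.0]
opening: 0.0268
grasp_force: 49.6
```

Request:
step_arm(steps=[[1,[0,0,0],0],[1,[0,0,0],0],[1,[0,0,0],0]])

```text
clock: 28.1
tcp_pos: [0.5323, -0.1945, 0.1216]
eef_rot: [0.998, 0.056, -0.0, -0.0]
ft_force: [0.7, -0.1, -1.6]
opening: 0.0269
grasp_force: 49.7
```

Request:
step_arm(steps=[[1,[0.02,-0.05,-0.7],0],[1,[0,0,-0.9],0],[1,[0,0,-0.9],0],[1,[0,0,-0.7],0],[1,[0,0,-0.3],0],[1,[0,0,-0.2],0],[1,[0,0,-0.1],0],[1,[0,0,0],0]])

```text
clock: 28.9
tcp_pos: [0.5341, -0.197, 0.008]
eef_rot: [0.998, 0.056, 0.0, 0.0]
ft_force: [-0.4, 0.3, -1.6]
opening: 0.027
grasp_force: 49.7
```

Request:
step_arm(steps=[[1,[0,-0.02,-0.06],0],[1,[0,0,-0.06],0],[1,[0,0,-0.04],0],[1,[0,0,0],0]])

```text
clock: 29.3
tcp_pos: [0.5336, -0.1976, 0.0027]
eef_rot: [0.998, 0.056, 0.0, -0.0]
ft_force: [0.1, 1.3, -0.8]
opening: 0.0268
grasp_force: 49.7
```

Request:
step_arm(steps=[[1,[0,0,-0.03],0],[1,[0,0,0],0]])

```text
clock: 29.5
tcp_pos: [0.5337, -0.1977, 0.0023]
eef_rot: [0.998, 0.056, 0.0, 0.0]
ft_force: [-1.2, 0.4, 4.1]
opening: 0.027
grasp_force: 50.3
```

Request:
step_arm(steps=[[1,[0,0,-0.03],0],[1,[0,0,0],0]])

```text
clock: 29.7
tcp_pos: [0.5337, -0.1977, 0.0022]
eef_rot: [0.998, 0.056, 0.0, 0.0]
ft_force: [-3.3, 1.0, 13.8]
opening: 0.0266
grasp_force: 51.5
```

Green is seated. Release, then on to blue.

Request:
step_arm(steps=[[1,[0,0,0.03],0],[0.3,[0,0,0],0],[0.3,[0,0,0],0],[0.3,[0,0,0],0],[0.3,[0,0,0.3],0],[0.3,[0,0,0.7],0],[0.3,[0,0,1],0],[0.3,[0,0,1],0],[0.3,[0,0,1],0],[0.3,[0,0,0],0]])

```text
clock: 30.7
tcp_pos: [0.5367, -0.1991, 0.1266]
eef_rot: [0.998, 0.056, 0.004, 0.002]
ft_force: [0.2, -0.9, -0.5]
opening: 0.0601
grasp_force: 0.0
```

Request:
step_arm(steps=[[0.3,[-0.24,0.6,0],-0.11],[0.3,[-0.24,1,0],-0.11],[0.3,[-0.24,1,0],-0.11],[0.3,[-0.24,1,0],-0.11],[0.3,[-0.24,1,0],-0.11],[0.3,[-0.24,1,0],-0.11],[0.3,[-0.24,1,0],-0.11],[0.3,[-0.24,1,0],-0.11],[0.3,[-0.24,1,0],-0.11],[0.3,[-0.24,1,0],-0.11]])

```text
clock: 31.7
tcp_pos: [0.4608, 0.0915, 0.1216]
eef_rot: [1.0, 0.001, -0.0, -0.0]
ft_force: [0.2, -0.8, 0.3]
opening: 0.0601
grasp_force: 0.0
```

Request:
step_arm(steps=[[0.3,[-0.05,0.6,0],0],[0.3,[0,0,0],0],[0.3,[0,0,0],0],[0.3,[0,0,0],0]])

```text
clock: 32.1
tcp_pos: [0.4602, 0.1077, 0.1217]
eef_rot: [1.0, 0.001, -0.0, 0.0]
ft_force: [0.3, 0.0, 0.7]
opening: 0.0596
grasp_force: 0.0
```

Request:
step_arm(steps=[[0.3,[0,0,-0.7],0],[0.3,[0,0,-0.9],0],[0.3,[0,0,-0.9],0],[0.3,[0,0,-0.8],0],[0.3,[0,0,-0.4],0],[0.3,[0,0,-0.2],0],[0.3,[0,0,-0.11],0],[0.3,[0,0,0],0],[0.3,[0,0,0],0]])

```text
clock: 33.0
tcp_pos: [0.4607, 0.1083, 0.002]
eef_rot: [1.0, 0.001, 0.001, -0.0]
ft_force: [0.8, -0.1, 0.1]
opening: 0.0595
grasp_force: 0.0
```

Request:
step_arm(steps=[[1,[0,0,0],0],[1,[0,0,0],0],[1,[0,0,0],0],[1,[0,0,0],0],[1,[0,0,0],0],[1,[0,0,0],0]], squeeze=50)

```text
clock: 33.6
tcp_pos: [0.4605, 0.1085, 0.0022]
eef_rot: [1.0, 0.001, 0.001, -0.0]
ft_force: [-0.7, 0.4, 6.4]
opening: 0.0266
grasp_force: 49.1
```

Request:
step_arm(steps=[[1,[0,0,0.2],0],[1,[0,0,0.3],0],[1,[0,0,0.5],0],[1,[0,0,1],0],[1,[0,0,1],0],[1,[0,0,1],0],[1,[0.19,-0.5,0],0],[1,[0.19,-1,0],0],[1,[0.19,-1,0],0],[1,[0.19,-1,0],0]])

```text
clock: 34.6
tcp_pos: [0.483, 0.0025, 0.1223]
eef_rot: [1.0, 0.001, 0.0, 0.0]
ft_force: [0.5, 0.6, -0.4]
opening: 0.0269
grasp_force: 49.6
```

Request:
step_arm(steps=[[1,[0.19,-1,0],0.11],[1,[0.19,-1,0],0.11],[1,[0.19,-1,0],0.11],[1,[0.19,-1,0],0.11],[1,[0.19,-1,0],0.11],[1,[0.19,-1,0],0.11],[1,[0.19,-1,0],0.11],[1,[0.19,-1,0],0.11],[1,[0.19,-1,0],0.11],[1,[0.19,-1,0],0.11]])

```text
clock: 35.6
tcp_pos: [0.5398, -0.2977, 0.1221]
eef_rot: [0.998, 0.056, 0.0, -0.0]
ft_force: [0.2, 0.6, -1.4]
opening: 0.0267
grasp_force: 49.6
```

Request:
step_arm(steps=[[1,[0.19,-1,0],0],[1,[0.19,-1,0],0],[1,[0,0,0],0],[1,[0,0,0],0],[1,[0,0,0],0]])

```text
clock: 36.1
tcp_pos: [0.5507, -0.3553, 0.1215]
eef_rot: [0.998, 0.056, -0.0, -0.001]
ft_force: [0.4, 0.2, -0.8]
opening: 0.0268
grasp_force: 49.7
```

Request:
step_arm(steps=[[1,[0,0,-0.7],0],[1,[0,0,-0.9],0],[1,[0,0,-0.9],0],[1,[0,0,-0.7],0],[1,[0,0,-0.3],0],[1,[0,0,-0.2],0],[1,[0,0,-0.1],0],[1,[0,0,0],0]])

```text
clock: 36.9
tcp_pos: [0.5517, -0.3567, 0.0081]
eef_rot: [0.998, 0.056, 0.0, 0.0]
ft_force: [-0.1, 1.1, -1.3]
opening: 0.0265
grasp_force: 49.7
```

Request:
step_arm(steps=[[1,[0,0,-0.06],0],[1,[0,0,-0.06],0],[1,[0,0,-0.05],0],[1,[0,0,0],0]])

```text
clock: 37.3
tcp_pos: [0.5512, -0.3566, 0.0023]
eef_rot: [0.998, 0.056, -0.0, -0.0]
ft_force: [-0.2, 0.1, -1.1]
opening: 0.0269
grasp_force: 49.7
```

Request:
step_arm(steps=[[1,[0,0,-0.03],0],[1,[0,0,0],0]])

```text
clock: 37.5
tcp_pos: [0.5513, -0.3566, 0.0022]
eef_rot: [0.998, 0.056, 0.0, -0.0]
ft_force: [-1.3, 0.3, 4.0]
opening: 0.0262
grasp_force: 50.3
```

Seated. Release, rise and back off for a final look.

Request:
step_arm(steps=[[1,[0,0,0],0],[0.3,[0,0,0],0],[0.3,[0,0,0],0],[0.3,[0,0,0],0],[0.3,[0,0,0.3],0],[0.3,[0,0,0.7],0],[0.3,[0,0,1],0],[0.3,[0,0,1],0],[0.3,[0,0,1],0],[0.3,[0,0,1],0]])

```text
clock: 38.5
tcp_pos: [0.5513, -0.3566, 0.1534]
eef_rot: [0.998, 0.056, 0.0, 0.0]
ft_force: [0.4, -0.1, 0.0]
opening: 0.0598
grasp_force: 0.0
```

Request:
step_arm(steps=[[0.3,[-0.5,0.9,1],0],[0.3,[-0.5,0.9,1],0],[0.3,[-0.5,0.9,1],0],[0.3,[-0.5,0.9,1],0],[0.3,[-0.5,0.9,0.5],0],[0.3,[-0.5,0,0],0],[0.3,[0,0,0],0],[0.3,[0,0,0],0],[0.3,[0,0,0],0]])

```text
clock: 39.4
tcp_pos: [0.4616, -0.2223, 0.2857]
eef_rot: [0.998, 0.055, -0.0, -0.0]
ft_force: [0.9, 0.3, 0.5]
opening: 0.0596
grasp_force: 0.0
```

```bash
python3 chk.py
python3 - <<'E'
from geo import *
T=get_calibration('top');S=get_calibration('side')
c=get_calibration('wrist');c={k:np.array(c[k]) for k in('mtx','distortion','R','t')};w=np.ascontiguousarray(read_camera('wrist')[:,:,::-1])
np.savez('w8.npz',**c);cv2.imwrite('pics/w8.png',w)
a=np.ascontiguousarray(read_camera('side')[:,:,::-1]);cv2.imwrite('pics/s8.png',a)
th=.11;ex=np.array([np.cos(th),np.sin(th),0])
for im,cal in((w,c),(a,S)):
  for g in((.5255,-.1178),(.5343,-.1974),(.5431,-.2769),(.5519,-.3564)):
    P=np.array([np.array([*g,.045])+ex*x for x in(-.1,-.027,.023,.14)])
    for p in cv2.projectPoints(P,cv2.Rodrigues(np.array(cal['R']))[0],np.array(cal['t']),np.array(cal['mtx']),np.array(cal['distortion']))[0].reshape(-1,2):
      cv2.circle(im,tuple(int(round(v)) for v in p),1,(255,0,255),-1)
v=np.zeros((560,800,3),np.uint8)
v[:300,:400]=cv2.resize(a[170:290,280:440],(400,300));v[:300,400:]=cv2.resize(a[200:420,180:420],(400,300))[:300]
x=cv2.resize(w[0:260],(640,260));v[300:560,:640]=x
cv2.imwrite('pics/v8.png',v)
E
```

```text
39.4 [ 0.4616 -0.2223  0.2857] yaw 0.11095677364382679 op 0.05960394804901447 0.0 [0.8559 0.2566 0.4659]
```

View pics/v8.png

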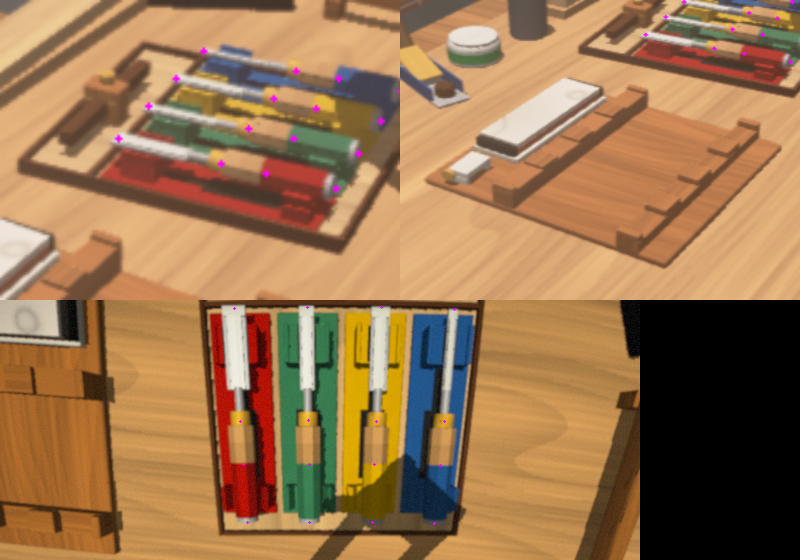

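All four chisels lie on the predicted seated positions, colours matching (columns 240, 308, 375 and 440 in the wrist view). The guide and gauge are unmoved and the arm is clear, so I'm handing in.

```bash
python3 -c "
from bench import *
print(sign_off())"
```

```text
the job is handed in; nothing more can be done
None
```

All four chisels are in the cradles of their own colour, within about 3 mm of their places in the camera views, with the honing guide and marking gauge where they were; I handed the job in at about 39.5 s, and sign-off returned no verdict.

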